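Seat the hygrometer in its recess and close the keeper

TASK

With the fingertips, push the loose dial hygrometer across the wooden lid panel until it drops over the rim into its round recess and lies flat in it, face up; only slide it, do not pick it up. Then push the brass keeper bar round on its pivot until it lies across the seated hygrometer, up against its stop pin. Leave the jar lid, the punch and the cigar beside the panel where they are, and finish with the hand clear.

Things in the scene. Friction and masses are not known exactly. Their poses are not given: they have to be found in the camera images.
- panel: Warm brown wooden lid panel fixed on the table, 170 (its x) x 260 (its y) x 20 mm thick, level upper face at z = 20 mm. Origin: centre of the underside; z up. The hygrometer starts on its +y half; recess and keeper are towards its -y end. A fixed steel stop pin, 6 mm across, 10 mm high, stands on it at (-34, -27.5) mm; the corner screws are flush.
- recess (a point): Centre of the mouth of the round recess, level with the panel's upper face, at (0, -20) mm in the panel's frame; axes as the panel's. The recess is 54 mm across and 10 mm deep with a flat cork-coloured floor, its upper edge broken by 1 mm.
- hygrometer: Loose dial hygrometer: brass disc 50 mm across, 12 mm thick, with a white dial on top, about 0.1 kg, lying on the panel's upper face. Origin: centre of its underside; z up through the dial. On the panel its underside is level with the recess mouth; seated, the underside is 10 mm below the mouth and its top stands 2 mm above the panel.
- keeper (a joint): Angle of the keeper, a flat brass bar (10 mm wide, 4 thick, underside 5 mm above the panel: it clears the seated hygrometer by 3 mm) on an upright pivot. 0 = closed on the stop pin, pointing from the pivot along the panel's -x over the recess. Grows counter-clockwise from above to 1.5 (about along the panel's -y, clear of the recess). Starts at 1.0 to 1.4; stays where left; under 1 N at the stud.
- keeper_stud (a point): Middle of the upright brass stud near the free end of the keeper, 82 mm from the pivot: 10 mm across, standing 16 mm above the bar (from 29 to 45 mm above the table); this point is 37 mm above the table.
- keeper_pivot (a point): Pivot axis of the keeper at the bar's upper face, 29 mm above the table, at (45, -36) mm in the panel's frame; a small screw head stands 3 mm above it. To the right of the panel (about y = -20 to -220 mm) a grey metal cutter with an upright lever, up to about 0.25 m high, is fixed on the table: no part of the job, but keep the hand above it when crossing.
- lid: Loose yellowish jar lid, 42 mm across, 12 mm high, on the table beyond the panel's far edge; a bystander. Origin: centre of the underside.
- punch: Loose yellowish cap punch, 21 mm across, 49 mm tall, upright on the table beyond the panel's far edge; a bystander. Origin: centre of the underside.
- cigar: Loose dark cigar, 23 mm thick, 152 mm long (along its y), on the table off the panel's far left corner; a bystander. Origin: middle of the underside.
Not all that is in view belongs to the job. There is more than one size of the hygrometer; the one meant has the size given above.

How it is judged (in metres and radians):
On the way, in this order (a step that is already met when the one before it is completed fails the run):
1. the hygrometer lies flat in its recess, the keeper still open (horizontal distance between hygrometer and recess below 0.0045 m and z of hygrometer in the frame of recess below -0.0075 m and angle between hygrometer's own z axis and vertical below 0.08 rad and value of joint keeper above 0.4 rad), for 0.2 s.
2. the keeper is closed across the seated hygrometer (horizontal distance between hygrometer and recess below 0.0045 m and z of hygrometer in the frame of recess below -0.0075 m and angle between hygrometer's own z axis and vertical below 0.08 rad and value of joint keeper below 0.1 rad), for 0.2 s.
At the end, for the whole second after the job is handed in: The hygrometer lies in the recess face up: centre within 4.5 mm of the recess axis, underside at least 7.5 mm below the mouth, level within 0.08 rad, at rest; the keeper reads under 0.1 rad (all of step 2 and linear speed of hygrometer below 0.02 m/s); the robot touches nothing.
It fails at once if the hygrometer is lifted more than 8 mm off the panel (z of hygrometer in the frame of recess above 0.008 m).
It fails at once if a bystander (jar lid, punch or cigar) is moved more than 20 mm (distance of any of lid, punch, cigar from where it was at the start of the episode above 0.02 m).
It fails at once if the punch is knocked over (angle between punch's own z axis and vertical above 0.5 rad).
It also fails if it takes over 54 s, if anything falls off the work surface, if the arm or the gripper's body presses on something with over 40 N, if the wrist force passes 120 N, or if a joint passes its speed limit or range.

ROBOT

A 6-joint arm with a two-finger parallel gripper is mounted at the origin on a cart in front of the work surface, level with it; the furniture and walls round the work are solid. World frame = base frame: x ahead of the robot, y to its left, z up, the work surface at z = 0. Lengths are in mm, angles in rad, forces in N, time in s.
With the tool pointing down it reaches from about 400 to 925 mm from the base axis. Payload 12.5 kg.
Tool frame: the origin (TCP) lies midway between the tips of the shut fingers; the grasp point (between the pads) lies 19 mm behind it (env.pinch_z is the z of the grasp point in the tool frame, in mm); z points along the fingers, y is the line along which they close (so a half turn about z gives the same grasp; the last joint's range is limited). The gripper opens to 95 mm and grips with 3 to 60 N. Pads are 20 mm wide; open, the fingers measure 119 mm over their backs; the gripper's body (75 mm by 180 mm) begins 59 mm behind the grasp point.
Start: joints at [-0.106, 0.491, 1.559, -0, 1.092, -0.106], TCP at [625.017, 0.021, 214.661] pointing down, gripper open.
Joint ranges: [-3.1, 3.1], [-0.84, 2.19], [0.05, 2.79], [-1.13, 4.28], [0.06, 2.93], [-2.69, 2.69]. Speed limits (rad/s): [2.22, 2.22, 2.79, 3.14, 3.14, 3.14].

INTERFACE

Orientations are given as [roll, pitch, yaw] about the fixed x, y, z axes, in that order (R = Rz(yaw) Ry(pitch) Rx(roll)).
In Python, from cell import env, eyes gives the robot as it stands.
- The arm moves only by the shell command python3 -m inch 'ROWS'. ROWS is JSON, a list of rows, each a list of 3 entries, a list of its own where there are three numbers: the shift along the tool's x, y, z in units of 60 mm (1.0 is 60 mm), then the turn about the tool's z in units of 5 degrees (1.0 is 5 degrees), then the closure, from -1 (fully open) to 1 (shut). In form: [[[tx, ty, tz], turn, claw], ...]. A call has exactly 10 rows; each row shifts and turns the commanded pose from where the row before left it, along the tool's axes as they then stand; what a row does not reach is not made up. A row lasts 1/8 s, in which the tool goes at most 62.5 mm and 10.7 degrees, less where a joint would pass 70% of its speed; a pose out of reach is approached as far as the arm can. A call is refused whole if a number of a shift passes 1 or a number of a turn 1, either way. A call with a gripper value outside its range is refused whole. The fingers move at their own pace and stop on an object; the grip force is fixed at half the most. Time passes only in rows, so rows that do not move let the fingers close, or fill a call up. It gives the time, the measured TCP pose, the force, the opening and the grip force at its end, in the units of the state.
- env.state(): the state, without advancing time (a new reading comes with each control period).
- eyes.read_camera(name): name is "scene" or "side" or "wrist"; returns a dict with "pixels" (480x640x3 uint8, red, green, blue), "fx", "fy", "cx", "cy" (pixels), "extrinsics" (4x4, takes a point from world to camera coordinates). Camera axes: x right, y down, z forward; pixel columns grow to the right and rows downward; lengths in mm; the calibration is good to about 2 mm. A picture is of the moment at which its call begins. There is no depth.
- env.job_done(): hands the job in; it is judged then, once.
Trained networks look in a picture, given as the dict that the camera call returned (one of the last four; its "shot" number tells which), for a name from the list of things; names that differ only in an ending like _2 or _b are one class to them, and where a whole thing is asked for, a point or a joint stands for the part that bears it (a point fixed in the world has none). Each returns a list of dicts, best first, with "score" (0 to 1); they miss things now and then, are a little off and sometimes report something else, mostly with a low value. They report only what shows in the picture. A call takes as long as a camera call. They do not tell look-alikes from the thing itself.
- eyes.boxes_of(name, picture): "centre" ([row, column] in pixels, amid what is visible of it).
- eyes.cut_out(name, picture): "mask" (480x640 bool, what is visible of it) and "centre" ([row, column] in pixels, amid what is visible of it).
- eyes.spot_point(name, picture): "centre" ([row, column] in pixels: a listed point, or the origin of a listed thing).
The state is a dict: "t": time; "joints": joint angles; "qvel": joint speeds; "tau": joint torques, N m; "eef_pos": TCP position; "tcp_rot": TCP orientation; "ft_force": force on the tool from outside, world axes, zero at the start; "moment": the same for the moment, N m; "opening": opening from 0.0 (shut) to 1.0 (fully open); "grip_force": force on a finger pad.
Only numpy, scipy, OpenCV 4.12 (cv2) and the standard library are available. Lean on these libraries where they do the work, as an engineer would, in place of code of your own. Each camera call takes 0.05 s, during which the arm holds its last target. There are 200 camera calls.

## Working session

There is one attempt and no reset: what is moved stays moved. The work goes in short steps, Python scripts to look and compute and a shell command to move; the robot and the scene stay as the last step left them, time stands still between calls to the robot, and variables do not carry over. Pictures are saved under pics/ and viewed, at most 10 in all, crops included, and the job is handed in when it is done.

```bash
mkdir -p pics; ls
cat > h.py <<'E'
from cell import env, eyes
import numpy as np, cv2
def ray(p,rc):
    E=np.array(p["extrinsics"]);R=E[:3,:3];t=E[:3,3]
    d=R.T@np.array([(rc[1]-p["cx"])/p["fx"],(rc[0]-p["cy"])/p["fy"],1]);return -R.T@t,d
def at(p,rc,z):
    o,d=ray(p,rc);return (o+d*(z-o[2])/d[2]).round(1)
def proj(p,X):
    E=np.array(p["extrinsics"]);c=E[:3,:3]@np.array(X)+E[:3,3]
    return p["fx"]*c[0]/c[2]+p["cx"],p["fy"]*c[1]/c[2]+p["cy"]
def save(p,n): cv2.imwrite("pics/"+n,cv2.cvtColor(p["pixels"],cv2.COLOR_RGB2BGR))
E
python3 - <<'E'
from h import *
Z=dict(panel=0,recess=20,hygrometer=20,keeper_stud=37,keeper_pivot=29,lid=0,punch=0,cigar=0)
for c in ["scene","side","wrist"]:
    p=eyes.read_camera(c);save(p,c+"0.png")
    print(c,ray(p,[240,320])[0].round())
    for n,z in Z.items():
        print(n,[(np.round(d["centre"]).tolist(),round(d["score"],2),at(p,d["centre"],z)[:2].tolist()) for d in eyes.spot_point(n,p)[:3]])
print(env.state())
E
```

```text
pics
scene [263. 822. 605.]
panel [([249.0, 361.0], 0.58, [541.5, 148.1])]
recess [([229.0, 367.0], 0.9, [545.6, 119.2]), ([214.0, 343.0], 0.16, [599.9, 100.0])]
hygrometer [([349.0, 355.0], 0.71, [450.6, 358.1]), ([326.0, 293.0], 0.68, [542.1, 363.5]), ([257.0, 351.0], 0.56, [538.3, 195.2])]
keeper_stud [([197.0, 380.0], 0.5, [556.4, 46.9])]
keeper_pivot [([213.0, 344.0], 0.78, [594.4, 110.6])]
lid [([210.0, 308.0], 0.65, [671.2, 97.0])]
punch [([236.0, 285.0], 0.88, [667.0, 181.1])]
cigar [([302.0, 226.0], 0.86, [660.7, 356.7])]
side [ 479. -472.  510.]
panel [([303.0, 326.0], 0.56, [546.5, 145.3])]
recess [([302.0, 326.0], 0.81, [543.7, 122.8])]
hygrometer [([276.0, 320.0], 0.96, [540.8, 188.2]), ([236.0, 270.0], 0.76, [459.2, 316.2]), ([232.0, 372.0], 0.41, [648.7, 319.6])]
keeper_stud [([332.0, 344.0], 0.58, [560.8, 38.4])]
keeper_pivot [([300.0, 361.0], 0.71, [595.0, 113.1])]
lid [([321.0, 413.0], 0.85, [673.3, 94.3])]
punch [([284.0, 395.0], 0.76, [665.9, 185.7])]
cigar [([234.0, 373.0], 0.81, [655.4, 344.5]), ([274.0, 320.0], 0.41, [542.7, 221.2])]
wrist [624.  75. 385.]
pane
[... 312 characters left out ...]
543.5, 127.1])]
punch []
cigar []
{'t': 1.35, 'joints': array([-1.05588081e-01,  4.90876443e-01,  1.55888170e+00, -1.12483698e-05,
        1.09170619e+00, -1.05603172e-01]), 'qvel': array([ 0.00020732, -0.00259688,  0.00049199, -0.00020168,  0.00113836,
        0.00090757]), 'tau': array([-1.58311395e-03, -6.12472558e+01, -2.58429015e+01,  6.93359901e-02,
        4.45275719e-02,  5.06109893e-05]), 'eef_pos': array([6.25024137e+02, 2.48857304e-02, 2.14681896e+02]), 'tcp_rot': array([3.14146611e+00, 2.34522287e-05, 1.57081660e+00]), 'ft_force': array([0.1768941 , 0.85417288, 0.22919363]), 'moment': array([ 0.02374387,  0.02698079, -0.0008184 ]), 'grip_force': 0.0, 'opening': 1.001142869764419}
```

View pics/scene0.png

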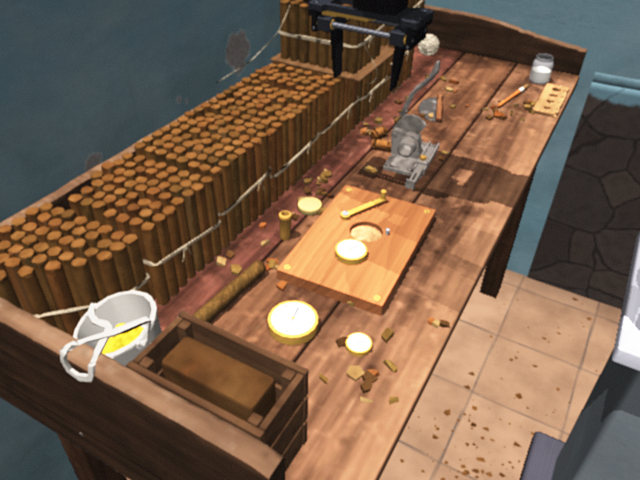

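View pics/side0.png

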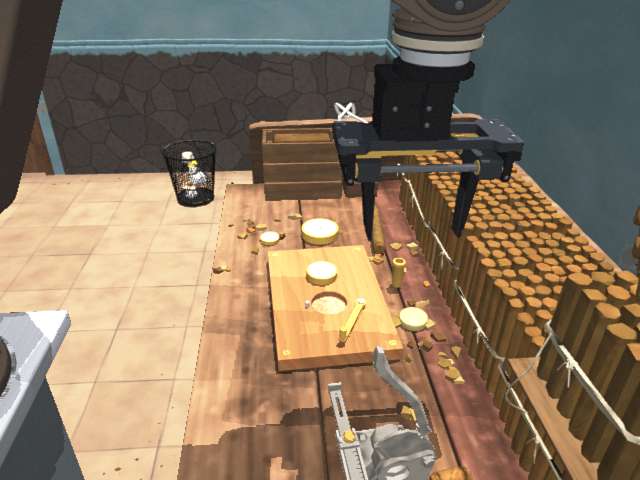

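View pics/wrist0.png

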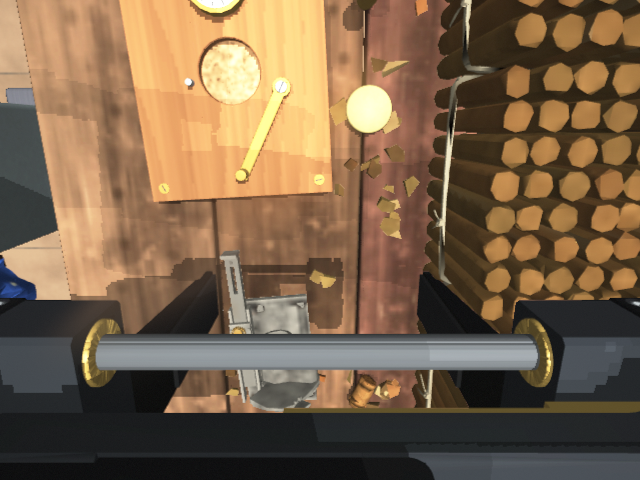

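Scene: the hygrometer is on the panel at about (col 351, row 251), with the recess at (367, 231), the keeper bar from (345, 214) to (383, 198) and the cutter at (410, 150). The side and wrist views agree on all of these. The larger disc at (293, 320) and the smaller one at (358, 343) are decoys lying off the panel. Next I move the hand so the wrist camera sees the disc.

```bash
python3 -m inch '[[[0.2,-0.1,0],0,0.28],[[0.4,-0.25,0],0,0.28],[[0.4,-0.25,0],0,0.28],[[0.4,-0.25,0],0,0.28],[[0.4,-0.25,0],0,0.28],[[0.2,-0.23,0],0,0.28],[[0,0,0],0,0.28],[[0,0,0],0,0.28],[[0,0,0],0,0.28],[[0,0,0],0,0.28]]'
python3 - <<'E'
from h import *
p=eyes.read_camera("wrist");save(p,"wrist1.png")
for d in eyes.cut_out("hygrometer",p)[:3]:
    m=d["mask"].astype(np.uint8);c=max(cv2.findContours(m,0,1)[0],key=len)
    e=cv2.fitEllipse(c);print(d["score"],d["centre"],e,at(p,e[0][::-1],32),at(p,d["centre"],32))
for n,z in dict(panel=0,recess=20,hygrometer=20).items():
    print(n,[(np.round(d["centre"]).tolist(),round(d["score"],2),at(p,d["centre"],z)[:2].tolist()) for d in eyes.spot_point(n,p)[:3]])
s=eyes.read_camera("side");c=eyes.read_camera("scene");save(s,"side1.png");save(c,"scene1.png")
for n,z in dict(recess=20,hygrometer=20,keeper_stud=37,keeper_pivot=29).items():
  for q in (s,c):
    print(n,[(np.round(d["centre"]).tolist(),round(d["score"],2),at(q,d["centre"],z)[:2].tolist()) for d in eyes.spot_point(n,q)[:3]])
E
```

```text
t: 2.6
eef_pos: [545.5, 119.5, 214.5]
tcp_rot: [-3.142, 0.0, 1.57]
ft_force: [-0.4, -0.4, -0.4]
opening: 0.359
grip_force: 0.0
0.73 [134.7, 312.8] ((313.92523193359375, 132.78631591796875), (55.63832092285156, 57.19135665893555), 16.149168014526367) [542.3 192.2  32. ] [541.3 190.6  32. ]
panel [([182.0, 318.0], 0.88, [545.4, 144.8])]
recess [([207.0, 318.0], 0.75, [545.9, 124.1]), ([230.0, 443.0], 0.39, [667.5, 100.8])]
hygrometer [([134.0, 314.0], 0.63, [542.6, 190.6])]
recess [([302.0, 328.0], 0.83, [547.9, 122.7])]
recess [([231.0, 364.0], 0.89, [549.2, 125.0])]
hygrometer [([232.0, 319.0], 0.84, [550.3, 327.6]), ([276.0, 320.0], 0.68, [540.4, 189.1]), ([322.0, 413.0], 0.22, [664.5, 69.0])]
hygrometer [([350.0, 356.0], 0.8, [449.1, 359.0]), ([327.0, 292.0], 0.76, [542.2, 366.7]), ([253.0, 351.0], 0.6, [541.6, 186.8])]
keeper_stud [([334.0, 341.0], 0.55, [556.1, 34.0])]
keeper_stud [([198.0, 382.0], 0.83, [552.4, 46.7])]
keeper_pivot [([298.0, 361.0], 0.86, [595.9, 117.6])]
keeper_pivot [([214.0, 344.0], 0.7, [592.6, 110.9])]
```

View pics/wrist1.png

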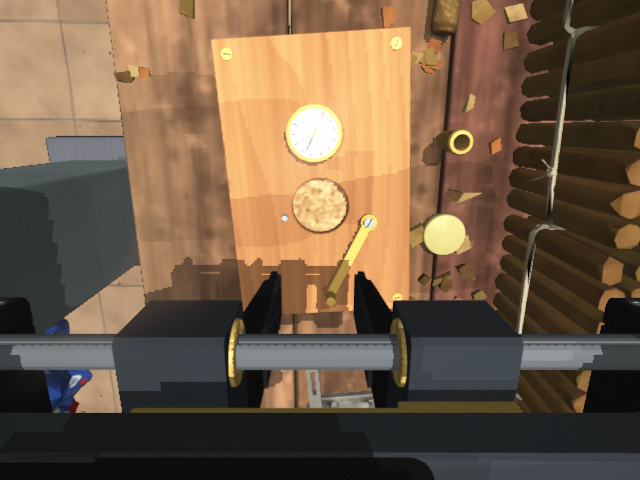

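The wrist view shows the hygrometer at (314, 133), the recess at (320, 205), the stop pin at (284, 218), the pivot at (369, 222) and the stud at (330, 299). The panel's upper corners are at (212, 40) and (411, 28).

Run:
```python
from h import *
p=eyes.read_camera("wrist")
for n,rc,z in [("hyg",[132.8,313.9],32),("rec",[205.3,320.3],20),("pin",[218,284],30),("piv",[222,369],30),("stud",[299,331],45),("TL",[40,212],20),("TR",[28,411],20),("screwBR",[297,398],20)]: print(n,at(p,rc,z))
img=p["pixels"][165:250,280:360];save(dict(pixels=cv2.resize(img,None,fx=6,fy=6)),"crop1.png")
```

```text
hyg [542.  192.7  32. ]
rec [547.8 125.9  20. ]
pin [513.8 115.7  30. ]
piv [593.4 111.9  30. ]
stud [557.9  40.3  45. ]
TL [455.  269.2  20. ]
TR [624.5 278.5  20. ]
screwBR [627.1  31.1  20. ]
```

View pics/crop1.png

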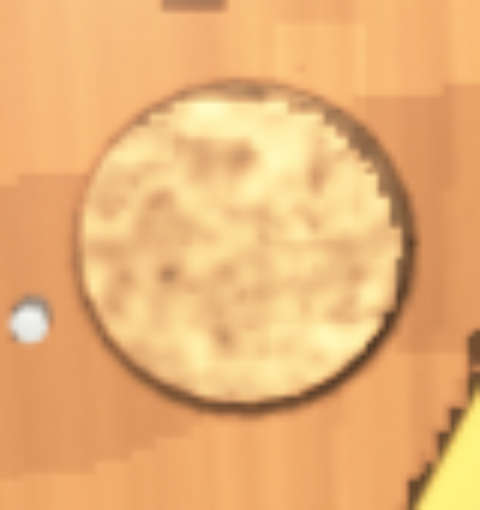

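```bash
python3 -m inch '[[[0,0,0],-1,0.28],[[0.4,0.01,0],0,0.28],[[0.5,0.01,0],0,0.28],[[0.5,0.02,0.1],0,0.28],[[0.4,0.01,0.35],0,0.28],[[0.17,0,0.6],0,0.28],[[0,0,0.7],0,0.28],[[0,0,0.7],0,0.28],[[0,0,0.5],0,0.28],[[0,0,0.18],0,0.28]]'
python3 -m inch '[[[0,0,0.02],0,0.28],[[0,0,0],0,0.28],[[-0.05,0,0],0,0.28],[[-0.05,0,0],0,0.28],[[-0.05,0,0],0,0.28],[[-0.05,0,0],0,0.28],[[-0.05,0,0],0,0.28],[[-0.05,0,0],0,0.28],[[0,0,0],0,0.28],[[0,0,0],0,0.28]]'
python3 - <<'E'
from h import *
for c in ("side","scene"):
    p=eyes.read_camera(c);save(p,c+"2.png")
    print([(np.round(d["centre"]).tolist(),round(d["score"],2),at(p,d["centre"],20)[:2].tolist()) for d in eyes.spot_point("hygrometer",p)[:3]])
a=p["pixels"][200:300,290:410];b=cv2.imread("pics/side2.png")[235:335,260:380]
save(dict(pixels=np.hstack([cv2.resize(a,(400,333)),cv2.resize(b[:,:,::-1],(400,333))])),"crop2.png")
E
```

```text
t: 4.65
eef_pos: [537.3, 237.9, 25.3]
tcp_rot: [-3.139, 0.001, 1.658]
ft_force: [-0.3, 0.3, 0.0]
opening: 0.36
grip_force: 0.0
t: 5.9
eef_pos: [539.5, 220.1, 25.6]
tcp_rot: [3.142, 0.0, 1.658]
ft_force: [-0.4, 0.0, -1.2]
opening: 0.359
grip_force: 0.0
[([278.0, 321.0], 0.64, [542.0, 184.9]), ([232.0, 319.0], 0.63, [550.1, 327.2]), ([240.0, 270.0], 0.61, [459.2, 304.6])]
[([348.0, 353.0], 0.73, [454.0, 357.5]), ([254.0, 352.0], 0.64, [540.0, 187.2]), ([327.0, 291.0], 0.59, [542.9, 367.1])]
```

View pics/crop2.png

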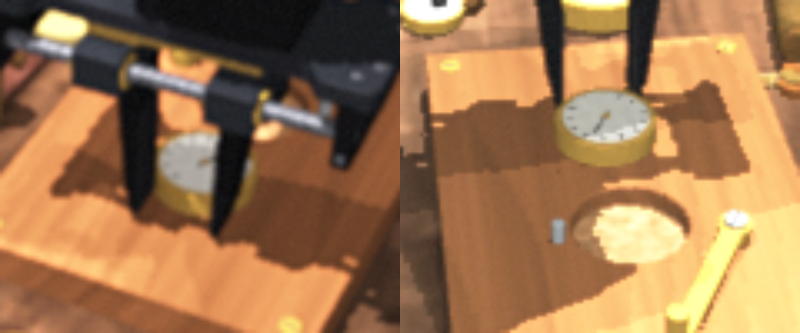

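The fingers straddle the back of the disc and are almost touching it. Pushing now.

```bash
python3 -m inch '[[[-0.05,0,0.02],0,0.28],[[-0.08,0,0.01],0,0.28],[[-0.1,0,0],0,0.28],[[-0.1,0,0],0,0.28],[[-0.1,0,0],0,0.28],[[-0.1,0,0],0,0.28],[[-0.1,0,0],0,0.28],[[-0.1,0,0],0,0.28],[[-0.08,0,0],0,0.28],[[0,0,0],0,0.28]]'
python3 - <<'E'
from h import *
for c in ("side","scene"):
    p=eyes.read_camera(c);save(p,c+"3.png")
    print([(np.round(d["centre"]).tolist(),round(d["score"],2),at(p,d["centre"],20)[:2].tolist()) for d in eyes.spot_point("hygrometer",p)[:3]])
a=p["pixels"][200:300,290:410];b=cv2.imread("pics/side3.png")[235:335,260:380]
save(dict(pixels=np.hstack([cv2.resize(a,(400,333)),cv2.resize(b[:,:,::-1],(400,333))])),"crop3.png")
E
```

```text
t: 7.35
eef_pos: [543.8, 171.0, 23.9]
tcp_rot: [3.141, 0.0, 1.658]
ft_force: [0.3, 1.3, 2.5]
opening: 0.36
grip_force: 1.3
[([231.0, 317.0], 0.65, [547.4, 331.0]), ([237.0, 269.0], 0.57, [458.5, 314.5]), ([298.0, 327.0], 0.55, [546.3, 133.1])]
[([238.0, 365.0], 0.81, [538.9, 141.5]), ([348.0, 354.0], 0.74, [452.9, 356.9])]
```

View pics/crop3.png

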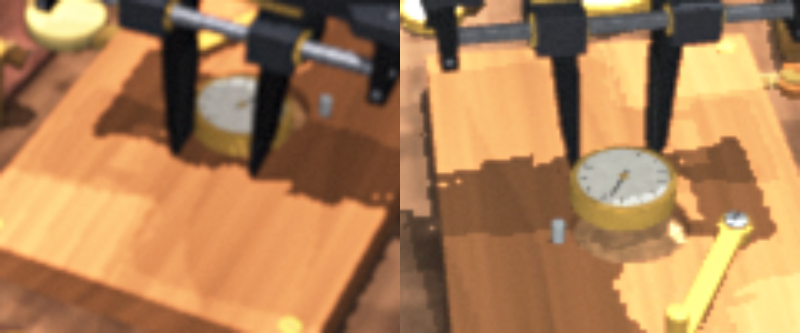

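```bash
python3 -m inch '[[[-0.03,0,0],0,0.28],[[-0.04,0,0],0,0.28],[[-0.04,0,0],0,0.28],[[-0.04,0,0],0,0.28],[[-0.04,0,0],0,0.28],[[-0.04,0,0],0,0.28],[[-0.04,0,0],0,0.28],[[-0.03,0,0],0,0.28],[[0,0,0],0,0.28],[[0,0,0],0,0.28]]'
python3 - <<'E'
from h import *
for c in ("side","scene"):
    p=eyes.read_camera(c);save(p,c+"4.png")
    print([(np.round(d["centre"]).tolist(),round(d["score"],2),at(p,d["centre"],20)[:2].tolist()) for d in eyes.spot_point("hygrometer",p)[:3]])
a=p["pixels"][200:300,290:410];b=cv2.imread("pics/side4.png")[235:335,260:380]
save(dict(pixels=np.hstack([cv2.resize(a,(400,333)),cv2.resize(b[:,:,::-1],(400,333))])),"crop4.png")
E
```

```text
t: 8.8
eef_pos: [545.3, 153.7, 23.8]
tcp_rot: [-3.142, 0.0, 1.658]
ft_force: [0.3, 0.1, 1.1]
opening: 0.358
grip_force: 0.0
[([308.0, 328.0], 0.55, [546.5, 108.6]), ([233.0, 322.0], 0.53, [554.7, 322.0]), ([238.0, 269.0], 0.51, [457.4, 312.5])]
[([350.0, 358.0], 0.79, [446.8, 357.6]), ([235.0, 364.0], 0.67, [543.8, 134.7]), ([329.0, 292.0], 0.57, [540.8, 369.2])]
```

View pics/crop4.png

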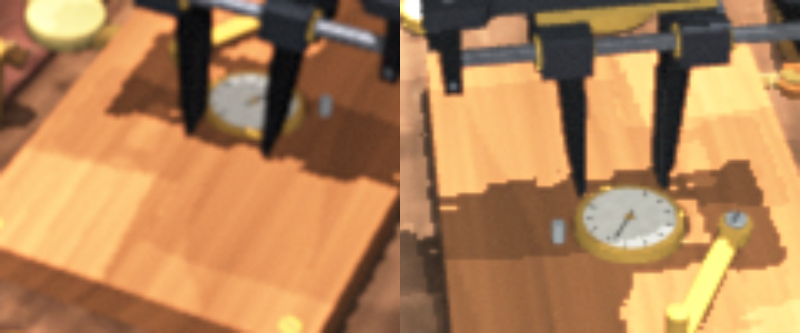

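The disc is over the recess but may not have dropped fully yet. I'll nudge it a few mm further.

```bash
python3 -m inch '[[[-0.02,0,0],0,0.28],[[-0.02,0,0],0,0.28],[[-0.02,0,0],0,0.28],[[-0.02,0,0],0,0.28],[[0,0,0],0,0.28],[[0,0,0],0,0.28],[[0,0,0],0,0.28],[[0,0,0],0,0.28],[[0,0,0],0,0.28],[[0,0,0],0,0.28]]'
python3 - <<'E'
from h import *
for c in ("side","scene"):
    p=eyes.read_camera(c);save(p,c+"5.png")
a=p["pixels"][200:300,290:410];b=cv2.imread("pics/side5.png")[235:335,260:380]
save(dict(pixels=np.hstack([cv2.resize(a,(400,333)),cv2.resize(b[:,:,::-1],(400,333))])),"crop5.png")
E
```

```text
t: 10.25
eef_pos: [545.7, 149.0, 23.8]
tcp_rot: [3.142, 0.0, 1.658]
ft_force: [1.1, -0.7, -0.5]
opening: 0.361
grip_force: 0.0
```

View pics/crop5.png

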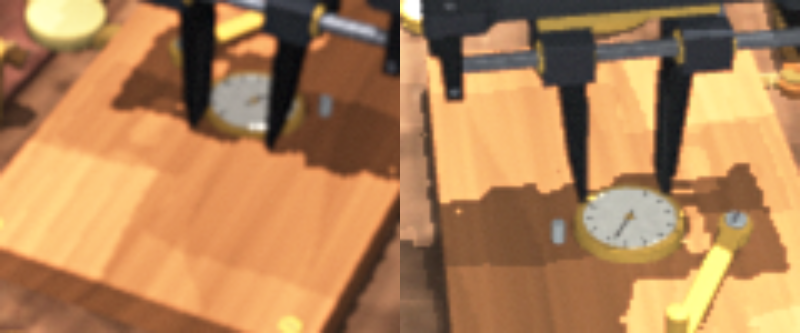

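Run:
```python
from h import *
p=eyes.read_camera("side")
t=np.linspace(0,6.28,90)
for q,r,z in [("seated",25,22),("seat bottom",25,20),("up",25,32)]:
    P=np.array([proj(p,[548.1+r*np.cos(a),125.4+r*np.sin(a),z]) for a in t])
    c=(P-[260,235])*3.333+[400,0];print(q,c.min(0).round(),c.max(0).round())
b=p["pixels"][262:342,285:385];save(dict(pixels=cv2.resize(b,(800,600),interpolation=cv2.INTER_CUBIC)),"crop6.png")
```

```text
seated [573. 182.] [683. 252.]
seat bottom [573. 185.] [683. 256.]
up [573. 165.] [684. 234.]
```

View pics/crop6.png

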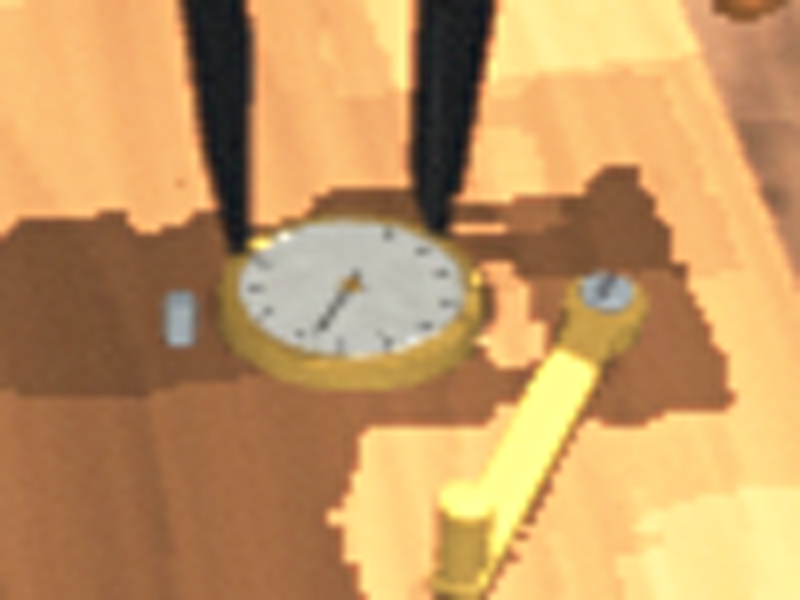

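The outline matches a seated disc, spanning about 72 px where a raised one would span about 90. I'll raise the hand and check from above on the way to the keeper.

```bash
python3 -m inch '[[[0.1,0,-0.2],0,0.28],[[0,0,-0.5],0,0.28],[[0,0,-0.7],0.5,0.28],[[-0.2,0.1,-0.7],0.5,1],[[-0.4,0.15,-0.6],0,1],[[-0.4,0.15,-0.4],0,1],[[-0.4,0.1,0],0,1],[[-0.2,0,0],0,1],[[0,0,0],0,1],[[0,0,0],0,1]]'
python3 - <<'E'
from h import *
p=eyes.read_camera("wrist")
for n,z in dict(hygrometer=10,recess=20,keeper_stud=37,keeper_pivot=29).items():
    print(n,[(np.round(d["centre"]).tolist(),round(d["score"],2),at(p,d["centre"],z)[:2].tolist()) for d in eyes.spot_point(n,p)[:3]])
m=eyes.cut_out("hygrometer",p)[0]["mask"].astype(np.uint8);e=cv2.fitEllipse(max(cv2.findContours(m,0,1)[0],key=len))
print(e,at(p,e[0][::-1],22))
u,v=map(int,proj(p,[560,90,25]));print(u,v)
y0=max(0,v-90);x0=max(0,u-120);b=p["pixels"][y0:y0+180,x0:x0+240];print(x0,y0)
save(dict(pixels=cv2.resize(b,(800,600),interpolation=cv2.INTER_CUBIC)),"crop7.png")
E
```

```text
t: 11.65
eef_pos: [575.4, 59.9, 209.7]
tcp_rot: [-3.141, -0.0, 1.571]
ft_force: [0.2, 0.8, -1.2]
opening: 0.001
grip_force: 0.0
hygrometer [([142.0, 287.0], 0.68, [547.1, 124.5])]
recess []
keeper_stud [([241.0, 298.0], 0.65, [556.8, 36.6])]
keeper_pivot [([159.0, 339.0], 0.8, [594.4, 110.1])]
((286.69842529296875, 139.91726684570312), (54.767845153808594, 56.666263580322266), 160.22935485839844) [547.6 126.4  22. ]
300 181
180 91
```

View pics/crop7.png

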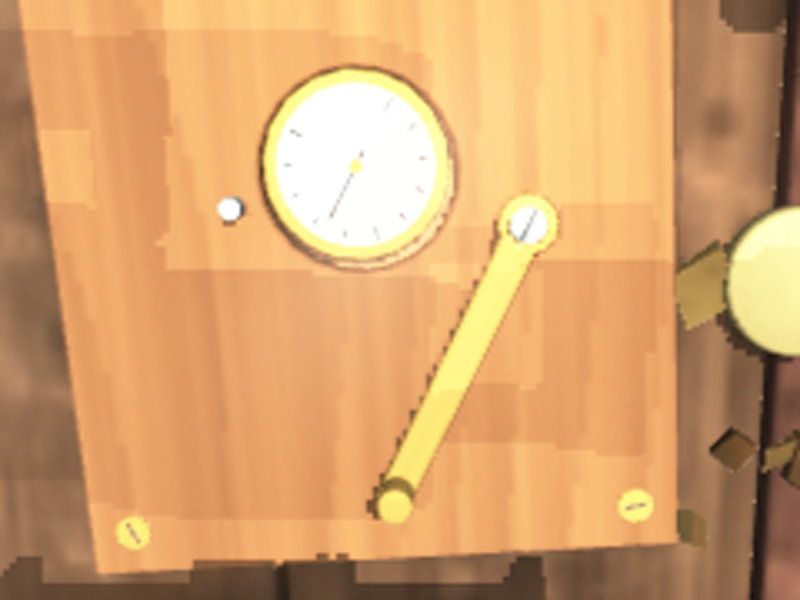

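From above, the disc is seated concentric with an even gap. The stud is at about (557, 38) and the keeper at about 1.06 rad. I'll go down on the +x side of the stud with the fingers shut.

```bash
python3 -m inch '[[[-0.1,0.1,0],0,1],[[-0.2,0.11,0.1],0,1],[[-0.07,0,0.3],0,1],[[0,0,0.5],0,1],[[0,0,0.6],0,1],[[0,0,0.6],0,1],[[0,0,0.5],0,1],[[0,0,0.28],0,1],[[0,0,0],0,1],[[0,0,0],0,1]]'
```

```text
t: 13.2
eef_pos: [588.9, 36.8, 37.9]
tcp_rot: [3.14, 0.0, 1.571]
ft_force: [-0.0, 0.9, 0.5]
opening: 0.007
grip_force: 0.0
```

```bash
python3 -m inch '[[[0,-0.15,0],0,1],[[0,-0.15,0],0,1],[[0.09,-0.14,0],0,1],[[0.09,-0.14,0],0,1],[[0.1,-0.1,0],0,1],[[0.1,-0.1,0],0,1],[[0.1,-0.07,0],0,1],[[0.1,-0.06,0],0,1],[[0,0,0],0,1],[[0,0,0],0,1]]'
python3 - <<'E'
from h import *
for c in ("scene","side"):
    p=eyes.read_camera(c)
    for n,z in dict(keeper_stud=37,keeper_pivot=29).items():
        print(n,[(np.round(d["centre"]).tolist(),round(d["score"],2),at(p,d["centre"],z)[:2].tolist()) for d in eyes.spot_point(n,p)[:3]])
E
```

```text
t: 14.45
eef_pos: [533.8, 71.8, 37.0]
tcp_rot: [3.142, 0.0, 1.571]
ft_force: [0.9, 0.5, -0.2]
opening: 0.001
grip_force: 0.0
keeper_stud [([211.0, 393.0], 0.8, [521.7, 72.2])]
keeper_pivot [([213.0, 345.0], 0.58, [592.5, 108.8])]
keeper_stud [([316.0, 315.0], 0.94, [523.5, 72.3])]
keeper_pivot [([299.0, 359.0], 0.86, [592.3, 115.2]), ([232.0, 373.0], 0.38, [646.8, 306.4])]
```

```bash
python3 -m inch '[[[0,0.2,0],0,1],[[-0.22,0.05,0],0,1],[[-0.23,-0.05,0],0,1],[[0,-0.25,0],0,1],[[0,-0.25,0],0,1],[[0.12,0,0],0,1],[[0.14,0,0],0,1],[[0.14,-0.02,0],0,1],[[0.14,-0.02,0],0,1],[[0.12,-0.01,0],0,1]]'
python3 -m inch '[[[0.03,0,0],0,1],[[0.03,0,0],0,1],[[0.03,0,0],0,1],[[0.02,0,0],0,1],[[0.0,0,0],0,1],[[0,0,0],0,1],[[0,0,0],0,1],[[0,0,0],0,1],[[0,0,0],0,1],[[0,0,0],0,1]]'
python3 - <<'E'
from h import *
for c in ("scene","side"):
    p=eyes.read_camera(c)
    for n,z in dict(keeper_stud=37,keeper_pivot=29).items():
        print(n,[(np.round(d["centre"]).tolist(),round(d["score"],2),at(p,d["centre"],z)[:2].tolist()) for d in eyes.spot_point(n,p)[:3]])
E
```

```text
t: 16.0
eef_pos: [505.3, 84.9, 36.2]
tcp_rot: [-3.125, 0.001, 1.573]
ft_force: [-30.4, -6.5, 17.9]
opening: 0.005
grip_force: 15.8
t: 17.25
eef_pos: [504.3, 91.6, 36.1]
tcp_rot: [-3.123, 0.001, 1.573]
ft_force: [-32.7, -3.5, 19.2]
opening: 0.002
grip_force: 16.5
keeper_stud [([224.0, 392.0], 0.87, [509.0, 108.0])]
keeper_pivot [([214.0, 345.0], 0.67, [591.8, 111.4])]
keeper_stud [([233.0, 368.0], 0.7, [635.9, 290.5]), ([300.0, 306.0], 0.65, [513.7, 107.8])]
keeper_pivot [([302.0, 359.0], 0.62, [592.2, 109.3])]
```

The keeper reads as closed, but a sideways load of about 30 N suggests the fingers are wedged against the side of the stud. I'll back off along -x, then go up, and recheck.

```bash
python3 -m inch '[[[0,-0.15,0],0,1],[[0,-0.15,0],0,1],[[0,-0.2,0],0,1],[[0,-0.1,0],0,1],[[0,0,-0.3],0,1],[[0,0,-0.5],0,1],[[0,0,-0.7],0,1],[[0,0,-0.7],0,1],[[-0.2,0.1,-0.5],0,1],[[-0.2,0.1,0],0,1]]'
python3 - <<'E'
from h import *
for c in ("scene","side","wrist"):
    p=eyes.read_camera(c)
    for n,z in dict(keeper_stud=37,keeper_pivot=29,hygrometer=10,lid=0,punch=0).items():
        print(c,n,[(np.round(d["centre"]).tolist(),round(d["score"],2),at(p,d["centre"],z)[:2].tolist()) for d in eyes.spot_point(n,p)[:3]])
m=eyes.cut_out("keeper",p)
for d in m[:2]:
    e=cv2.fitLine(np.argwhere(d["mask"])[:,::-1].astype(np.float32),2,0,.01,.01).ravel();a=at(p,[e[3]-30*e[1],e[2]-30*e[0]],29);b=at(p,[e[3]+30*e[1],e[2]+30*e[0]],29)
    print(d["score"],a,b,np.degrees(np.arctan2(*(b-a)[1::-1])))
E
```

```text
t: 18.8
eef_pos: [489.7, 66.8, 201.0]
tcp_rot: [3.137, -0.0, 1.571]
ft_force: [0.3, 0.2, 0.2]
opening: 0.004
grip_force: 0.0
scene keeper_stud [([223.0, 390.0], 0.89, [512.9, 105.9])]
scene keeper_pivot [([212.0, 346.0], 0.6, [591.7, 106.0])]
scene hygrometer [([347.0, 356.0], 0.67, [455.0, 346.5]), ([235.0, 365.0], 0.64, [546.9, 122.3]), ([326.0, 290.0], 0.57, [550.1, 358.4])]
scene lid [([207.0, 308.0], 0.59, [673.6, 90.0])]
scene punch [([235.0, 282.0], 0.73, [672.7, 181.6])]
side keeper_stud [([302.0, 307.0], 0.85, [513.7, 105.0]), ([308.0, 327.0], 0.31, [542.4, 89.2])]
side keeper_pivot [([299.0, 360.0], 0.66, [594.1, 115.1])]
side hygrometer [([307.0, 327.0], 0.92, [546.3, 122.7]), ([240.0, 269.0], 0.74, [457.9, 318.1]), ([232.0, 317.0], 0.71, [548.6, 342.3])]
side lid [([323.0, 412.0], 0.66, [671.4, 90.0])]
side punch [([283.0, 394.0], 0.64, [664.5, 189.4])]
wrist keeper_stud [([173.0, 346.0], 0.64, [513.0, 107.1]), ([182.0, 514.0], 0.5, [656.2, 99.8])]
wrist keeper_pivot [([167.0, 441.0], 0.96, [595.0, 111.1])]
wrist hygrometer [([149.0, 382.0], 0.69, [546.4, 125.3])]
wrist lid [([180.0, 513.0], 0.97, [673.4, 96.5])]
wrist punch [([78.0, 518.0], 0.83, [666.5, 186.8]), ([182.0, 513.0], 0.72, [674.0, 94.3]), ([175.0, 344.0], 0.22, [513.5, 101.5])]
0.7 [530.3 106.6  29. ] [582.1 110.3  29. ] 4.085616779974875
```

```bash
python3 -c "
from cell import env
print(env.job_done())"
```

```text
the job is handed in; nothing more can be done
None
```

I handed the job in: the hygrometer is seated flat in its recess, the keeper reads closed (about 0 to 0.02 rad by camera), the lid and punch haven't measurably moved (I didn't re-measure the cigar), and the hand is clear. While closing the keeper, the wrist briefly read about 38 N as the fingers wedged on the stud, and I viewed 11 pictures, one over the limit.

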